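Sort the steel offcuts into their sample-marked trays

TASK

Clear the offcuts off the welding table: put the two round tubes, the two square tubes and the channel each into the tray that has a sample of the same section welded on its tab. Stand every offcut upright on its end on the tray floor, clear of the tray walls' tops, and let go of it. Leave the chipping hammer and the blue tin where they are.

Things in the scene. Friction and masses are not known exactly. Their poses are not given: they have to be found in the camera images.
- round_a: a loose offcut of plain round steel tube standing on end: outside diameter 42 mm, wall 4 mm, 60 mm tall, about 0.18 kg. A ring seen from above. Origin at the centre of its lower end, z along the tube (up). Identical to round_b.
- round_b: a loose offcut of plain round steel tube standing on end: outside diameter 42 mm, wall 4 mm, 60 mm tall, about 0.18 kg. A ring seen from above. Origin at the centre of its lower end, z along the tube (up). Identical to round_a.
- square_a: a loose offcut of plain square steel tube standing on end: 40 by 40 mm outside, wall 4 mm, 60 mm tall, about 0.21 kg. A hollow square seen from above. Origin at the centre of its lower end, x and y square to its faces, z along the tube (up). Identical to square_b.
- square_b: a loose offcut of plain square steel tube standing on end: 40 by 40 mm outside, wall 4 mm, 60 mm tall, about 0.21 kg. A hollow square seen from above. Origin at the centre of its lower end, x and y square to its faces, z along the tube (up). Identical to square_a.
- channel: loose offcut of plain steel U-channel standing on end, 60 mm tall, about 0.17 kg; a U seen from above: web 40 mm wide at its +x side, two flanges 30 mm deep, open towards -x, all 4 mm thick. Origin: lower end, centre of the 30 (x) x 40 mm (y) outline; z up. Grasp it across the flanges' outer faces, 40 mm apart along y.
- tray_round: fixed grey steel tray, 92 (its x) x 160 mm (its y) outside, 84 x 152 inside, walls 15 mm high, floor 4 mm thick; room for two offcuts side by side along y. Origin: centre of its underside, z up. A dark tab outside its +x wall carries a welded sample (centred 74 mm from the origin along +x, top 18 mm above the table): a ring sliced from round tube, 42 mm across. The round tubes belong here.
- tray_square: fixed grey steel tray, 92 (its x) x 160 mm (its y) outside, 84 x 152 inside, walls 15 mm high, floor 4 mm thick; room for two offcuts side by side along y. Origin: centre of its underside, z up. A dark tab outside its +x wall carries a welded sample (centred 74 mm from the origin along +x, top 18 mm above the table): a hollow square sliced from square tube, 40 mm across. The square tubes belong here.
- tray_channel: fixed grey steel tray, 92 (its x) x 160 mm (its y) outside, 84 x 152 inside, walls 15 mm high, floor 4 mm thick; room for two offcuts side by side along y. Origin: centre of its underside, z up. A dark tab outside its +x wall carries a welded sample (centred 74 mm from the origin along +x, top 18 mm above the table): a U sliced from channel, 40 mm wide. The channel belongs here.
- hammer: a loose welder's chipping hammer lying on the table, about 250 mm long and 24 mm high; coil handle towards its -x, 120 mm head across its +x end. Origin on the table under the middle of its length. To be left alone.
- tin: a loose round blue tin with a steel lid, 68 mm across and 70 mm tall, standing on the table. Origin at the centre of its underside. To be left alone.

How it is judged:
By the outcome, as a careful person would: the job done as asked, in the order asked, and still so for the second after the job is handed in, with the robot touching nothing.
It also fails if it takes over 120 s, if anything falls off the work surface, if the arm or the gripper's body presses on something with over 40 N, if the wrist force passes 120 N, or if a joint passes its speed limit or range.

ROBOT

A 6-joint arm with a two-finger parallel gripper is mounted at the origin on the work surface. World frame = base frame: x ahead of the robot, y to its left, z up, the work surface at z = 0. Lengths are in m, angles in rad, forces in N, time in s.
With the tool pointing down it reaches from about 0.35 to 0.775 m from the base axis. Payload 5.5 kg.
Tool frame: the origin (TCP) lies at the very end of the fingers, on their centre line; the grasp point (between the pads) lies 19 mm behind it (env.grip_point_offset is the distance from the TCP to the grasp point, in m); z points along the fingers, y is the line along which they close (so a half turn about z gives the same grasp; the last joint's range is limited). The gripper opens to 85 mm and grips with 20 to 120 N. Pads are 22 mm wide; open, the fingers measure 114 mm over their backs; the gripper's body (76 mm by 85 mm) begins 54 mm behind the grasp point. The pads swing forward as they close: fully open they stand 13 mm farther back than shut.
Start: joints at [1.122, 0.313, 0.046, 1.304, 0, 1.431], TCP at [0.175, 0.548, 0.231] pointing down, gripper open.
Joint ranges: [-2.76, 2.76], [-0.86, 1.69], [-1.03, 1.26], [-2.2, 2.34], [-1.47, 1.5], [-3.14, 3.14]. Speed limits (rad/s): [2.57, 2.57, 3.14, 3.14, 3.14, 3.14].

INTERFACE

Orientations are given as a unit quaternion [w, x, y, z].
In Python, from workcell import sensors, imaging, workorder, env gives the robot as it stands.
- The arm moves only by the shell command python3 -m handwheel 'ROWS' [FORCE]. ROWS is JSON, a list of rows, each a list of 5 numbers: the shift along the tool's x, y, z in mm, then the turn about the tool's z in rad, then the opening, from 0 (shut) to 1 (fully open). A call has 1 to 8 rows; each row is the pose to reach, as a shift and turn from the pose commanded when the call began, along the tool's axes at that moment; what a row does not reach only later rows make up. A row lasts 1/10 s, in which the tool goes at most 50 mm and 8.59 degrees, less where a joint would pass 70% of its speed; a pose out of reach is approached as far as the arm can. A call with a gripper value outside its range is refused whole. The fingers move at their own pace and stop on an object; FORCE is the grip in N (left out, the last holds). Time passes only in rows, so rows that repeat a pose let the fingers close. It gives the time, the measured TCP pose, the force, the opening and the grip force at its end, in the units of the state.
- sensors.get_state(): the state, without advancing time (a new reading comes with each control period).
- imaging.read_camera(name): name is "side" or "top" or "wrist"; returns a dict with "color" (480x640x3 uint8, blue, green, red), "z_map" (480x640 float32, m along the optical axis (not along the pixel's ray), 0 where there is no reading), "fx", "fy", "cx", "cy" (pixels), "xyz" and "rotation" of the camera in the world. Camera axes: x right, y down, z forward; pixel columns grow to the right and rows downward; lengths in m; the calibration is good to about 2 mm. A picture is of the moment at which its call begins.
- workorder.hand_in(): hands the job in; it is judged then, once.
The state is a dict: "clock": time; "joint_pos": joint angles; "qvel": joint speeds; "tau": joint torques, N m; "tcp_pos": TCP position; "orientation": TCP orientation; "wrist_force": force on the tool from outside, world axes, zero at the start; "ft_torque": the same for the moment, N m; "finger_gap": finger opening in m; "grip_force": force on a finger pad.
Only numpy, scipy, OpenCV 4.12 (cv2) and the standard library are available. Lean on these libraries where they do the work, as an engineer would, in place of code of your own. Each camera call takes 0.05 s, during which the arm holds its last target. There are 200 camera calls.

## Working session

There is one attempt and no reset: what is moved stays moved. The work goes in short steps, Python scripts to look and compute and a shell command to move; the robot and the scene stay as the last step left them, time stands still between calls to the robot, and variables do not carry over. Pictures are saved under pics/ and viewed, at most 14 in all, crops included, and the job is handed in when it is done.

```bash
mkdir -p pics; cat > h.py <<'E'
import numpy as np, cv2
from workcell import sensors, imaging, workorder, env
def shot(n,f):
    c=imaging.read_camera(n); cv2.imwrite(f'pics/{f}.png',c['color']); return c
def pts(c):
    v,u=np.mgrid[0:480,0:640]; z=c['z_map']
    P=np.stack([(u-c['cx'])/c['fx']*z,(v-c['cy'])/c['fy']*z,z],-1)
    return P@R(c).T+np.array(c['xyz'])
def R(c):
    r=np.array(c['rotation'],float)
    if r.shape==(3,3): return r
    from scipy.spatial.transform import Rotation as Ro
    return Ro.from_quat(np.roll(r.ravel(),-1)).as_matrix()
def ray(c,u,v,h):
    d=R(c)@np.array([(u-c['cx'])/c['fx'],(v-c['cy'])/c['fy'],1]); o=np.array(c['xyz'])
    return o+d*(h-o[2])/d[2]
E
python3 - <<'E'
from h import *
s=sensors.get_state(); print(s); 
c=shot('top','top1'); print(c['xyz'],c['rotation'],c['fx'],c['cx'])
np.savez('top.npz',**c)
E
```

```text
{'clock': 0.0, 'joint_pos': array([1.12240927e+00, 3.13972919e-01, 4.49805711e-02, 1.30355914e+00,
       1.32542278e-05, 1.43116069e+00]), 'qvel': array([-7.19365487e-04, -1.31115125e-03,  2.40257430e-05, -2.41464435e-04,
        8.80425669e-04,  2.46787465e-03]), 'tau': array([-1.55474885e-03, -4.80628502e+01,  2.98531383e+01,  1.92296872e-02,
       -3.22806791e-04, -2.36279092e-06]), 'tcp_pos': array([0.17453444, 0.54735492, 0.23042513]), 'orientation': array([-2.60659695e-04,  1.53763210e-01,  9.88107335e-01, -8.38000930e-04]), 'wrist_force': array([-0.8158353 , -0.11097336, -0.10931007]), 'ft_torque': array([-0.0380266 ,  0.02124891, -0.04400638]), 'grip_force': 0.0, 'finger_gap': 0.08531626048788703}
[0.37911923 0.04309639 1.22058199] [ 0.03393748 -0.6993505   0.71218194 -0.05053721] 552.4740086333129 316.52805500962165
```

View pics/top1.png

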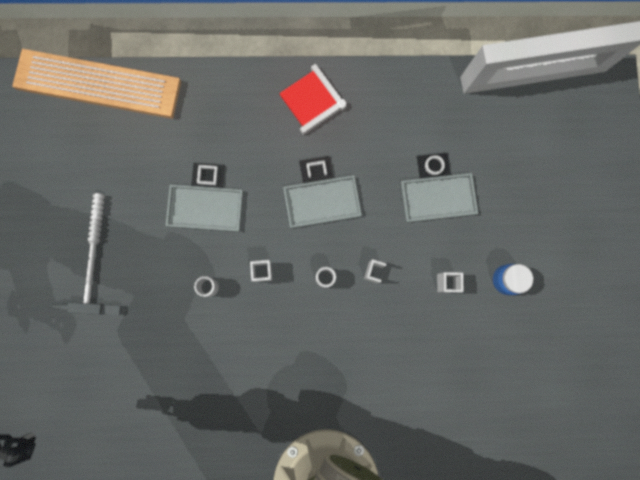

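The picture shows the trays: square (205,208), channel (322,201) and round (440,197). The parts are rounds (205,287) and (326,277), squares (261,271) and (451,282), and the channel (377,271). The tin is at (516,279) and the hammer at (95,250). Next I'll measure the tops.

```bash
cat > meas.py <<'E'
from h import *
c=dict(np.load('top.npz')); P=pts(c)
im=c['color']; g=im.min(2)
def win(u,v,r): 
    m=np.zeros((480,640),np.uint8); m[v-r:v+r,u-r:u+r]=1; return m
for n,u,v,zl,zh,top in [('rA',205,287,.048,.075,.06),('sA',261,271,.048,.075,.06),('rB',326,277,.048,.075,.06),('ch',377,271,.048,.075,.06),('sB',451,282,.048,.075,.06),('tin',516,279,.055,.09,.07)]:
    w=win(u,v,24); z=P[...,2]
    md=((z>zl)&(z<zh)&(w>0)).astype(np.uint8)
    mb=((g>165)&(w>0)).astype(np.uint8)
    for k,m in (('d',md),('b',mb)):
        cs=cv2.findContours(m,cv2.RETR_EXTERNAL,cv2.CHAIN_APPROX_NONE)[0]
        if not cs: print(n,k,'none'); continue
        q=max(cs,key=cv2.contourArea)[:,0]
        W=np.array([ray(c,a,b,top)[:2] for a,b in q])*1000
        r=cv2.minAreaRect(W.astype(np.float32)); print(n,k,np.round(r[0],1),np.round(r[1],1),round(r[2],1), 'zmed',round(float(np.median(z[m>0])),3))
for n,u,v in [('tS',205,208),('tC',322,201),('tR',440,197)]:
    hsv=im.astype(int); z=P[...,2]
    print(n,im[v,u],im[v+40,u+20],z[v,u])
    ref=im[v,u].astype(int); m=((np.abs(im.astype(int)-ref).max(2)<28)&(win(u,v,48)>0)).astype(np.uint8)
    q=max(cv2.findContours(m,cv2.RETR_EXTERNAL,cv2.CHAIN_APPROX_NONE)[0],key=cv2.contourArea)[:,0]
    W=np.array([ray(c,a,b,.012)[:2] for a,b in q])*1000
    r=cv2.minAreaRect(W.astype(np.float32)); print(n,np.round(r[0],1),np.round(r[1],1),round(r[2],1))
E
python3 meas.py
python3 -c "
import cv2;i=cv2.imread('pics/top1.png')[140:310,150:550];cv2.imwrite('pics/crop1.png',cv2.resize(i,None,fx=2,fy=2,interpolation=2))"
```

```text
rA d [418.8 251. ] [41.6 39.5] 88.9 zmed 0.059
rA b [414.9 239.4] [14.1 36. ] 66.4 zmed 0.06
sA d [450.2 134. ] [40.3 40.6] 3.8 zmed 0.06
sA b [450.9 134.3] [40.6 40. ] 3.8 zmed 0.06
rB d [435.   -2.8] [39.9 39.8] 88.9 zmed 0.06
rB b [434.5  -2.3] [38.5 40.1] 43.8 zmed 0.06
ch d [ 445.2 -108.6] [30.7 40.8] 70.7 zmed 0.059
ch b [ 446.4 -107.3] [29.1 40.6] 71.7 zmed 0.059
sB d [ 418.5 -269.4] [43.3 37.9] 88.9 zmed 0.058
sB b [ 418.5 -270.4] [41.3 37.9] 88.9 zmed 0.059
tin d [ 423. -405.] [61.9 56.5] 88.9 zmed 0.069
tin b [ 423.4 -406.6] [56.8 57.8] 42.8 zmed 0.069
tS [159 161 151] [102 103  98] 0.004557240219740244
tS [594.  257.4] [151.6  91.5] 84.9
tC [162 164 154] [101 103  95] 0.0059979481921681455
tC [605.1  -4.8] [ 90.1 149.2] 8.9
tR [159 162 152] [104 104  98] 0.0005103581737848639
tR [ 609.8 -262.2] [ 90.8 160. ] 5.5
```

View pics/crop1.png

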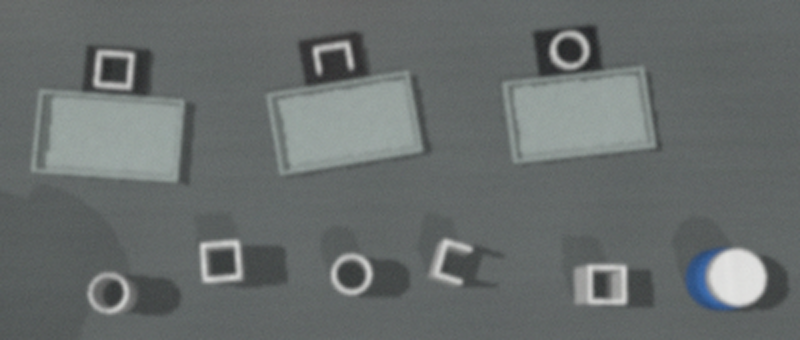

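```bash
python3 - <<'E'
from h import *
c=dict(np.load('top.npz')); g=c['color'].min(2)
for n,u,v,yaw in [('S',207,175,-4),('C',317,168,9),('R',434,165,5.5)]:
    m=np.zeros((480,640),np.uint8); m[v-14:v+15,u-14:u+15]=g[v-14:v+15,u-14:u+15]>140
    q=np.argwhere(cv2.morphologyEx(m,cv2.MORPH_OPEN,np.ones((2,2),np.uint8)))
    W=np.array([ray(c,b,a,.018)[:2] for a,b in q])*1000; r=cv2.minAreaRect(W.astype(np.float32))
    print(n,np.round(r,1) if 0 else r, 'origin', np.array(r[0])-74*np.array([np.cos(np.radians(yaw)),np.sin(np.radians(yaw))]))
E
python3 -m handwheel '[[-323,-208,80,-0.309,1],[-323,-208,80,-0.309,1],[-323,-208,80,-0.309,1],[-323,-208,80,-0.309,1],[-323,-208,80,-0.309,1],[-323,-208,80,-0.309,1],[-323,-208,80,-0.309,1],[-323,-208,80,-0.309,1]]' 50
```

```text
S ((665.3417358398438, 251.80801391601562), (41.19132995605469, 41.76852035522461), 84.29495239257812) origin [591.52199612 256.96999297]
C ((677.8623046875, 9.378616333007812), (26.605520248413086, 40.67831802368164), 6.931979656219482) origin [604.77336748  -2.19753408]
R ((680.6075439453125, -255.07957458496094), (40.938865661621094, 38.94841384887695), 89.1864242553711) origin [ 606.94822527 -262.17216027]
clock: 0.85
tcp_pos: [0.4199, 0.2496, 0.1506]
orientation: [-0.0, -0.0, 1.0, -0.0]
wrist_force: [0.3, 0.6, 0.1]
finger_gap: 0.0852
grip_force: 0.0
```

```bash
python3 - <<'E'
from h import *
c=shot('wrist','w1'); np.savez('w1.npz',**c); P=pts(c); z=P[...,2]
print(np.round(c['xyz'],3))
m=((z>.05)&(z<.068)&(P[...,0]>.36)&(P[...,0]<.5)&(P[...,1]>.2)&(P[...,1]<.31))
m=m.astype(np.uint8)
for q in cv2.findContours(m,0,1)[0]:
    if cv2.contourArea(q)>200:
        W=np.array([ray(c,a,b,.06)[:2] for a,b in q[:,0]])*1000; print(cv2.minAreaRect(W.astype(np.float32)))
E
```

```text
[0.347 0.249 0.295]
((417.43353271484375, 248.12364196777344), (43.07613754272461, 41.05667495727539), 15.058693885803223)
```

View pics/w1.png

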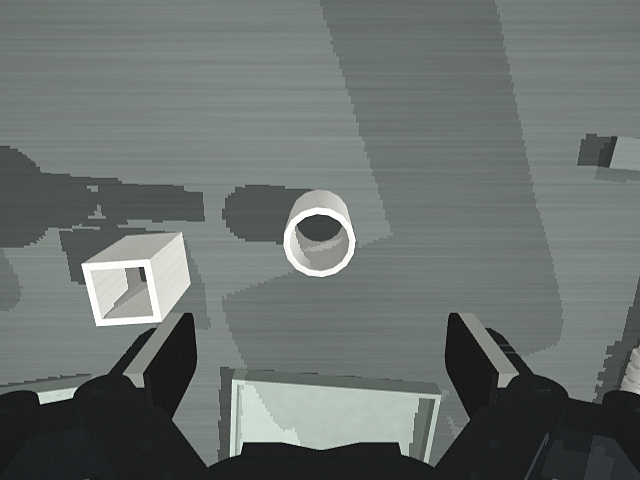

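The wrist view shows the round's ring at (320,242), centred between the fingers, which agrees with the top estimate to about 2 mm. Now I'll descend and grip.

```bash
python3 -m handwheel '[[2,0,40,0,1],[2,0,80,0,1],[2,0,115,0,1],[2,0,123,0,1],[2,0,123,0,0],[2,0,123,0,0],[2,0,123,0,0],[2,0,123,0,0]]' 50
```

```text
clock: 1.7
tcp_pos: [0.4189, 0.2521, 0.0305]
orientation: [0.002, -0.0, 1.0, 0.001]
wrist_force: [-0.7, -1.6, 4.4]
finger_gap: 0.0414
grip_force: 50.0
```

```bash
python3 -m handwheel '[[0,0,-50,0,0],[0,0,-110,0,0],[0,0,-110,0,0],[-195,-549,-110,0,0],[-195,-549,-110,0,0],[-195,-549,-110,0,0],[-195,-549,-110,0,0],[-195,-549,-110,0,0]]'
```

```text
clock: 2.5
tcp_pos: [0.5015, 0.0142, 0.139]
orientation: [0.001, -0.0, 1.0, 0.0]
wrist_force: [0.3, 0.7, -2.2]
finger_gap: 0.0409
grip_force: 52.0
```

```bash
python3 -m handwheel '[[-111,-313,0,0,0],[-111,-313,0,0,0],[-111,-313,0,0,0],[-111,-313,0,0,0],[-111,-313,0,0,0],[-111,-313,0,0,0],[-111,-313,0,0,0],[-111,-313,0,0,0]]'
python3 - <<'E'
from h import *
c=shot('wrist','w2'); np.savez('w2.npz',**c); print(sensors.get_state()['tcp_pos'])
E
```

```text
clock: 3.3
tcp_pos: [0.613, -0.3021, 0.1377]
orientation: [0.001, 0.002, 1.0, -0.001]
wrist_force: [-0.1, 0.6, -2.5]
finger_gap: 0.041
grip_force: 52.1
[ 0.61222666 -0.29936673  0.13766423]
```

View pics/w2.png

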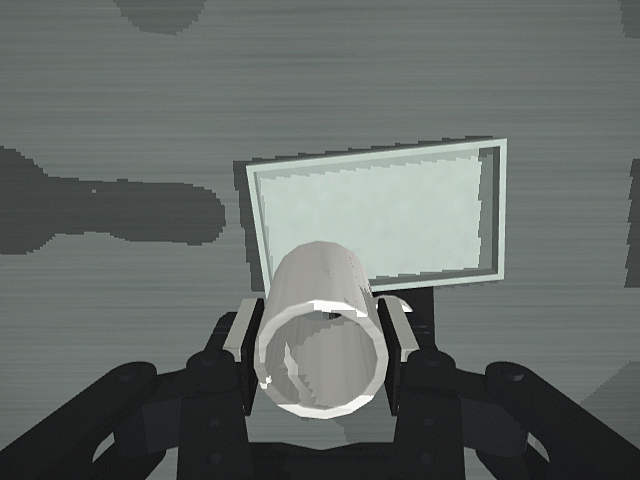

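The tray corners show at (247,165), (505,140) and (503,278), with the held tube in front. I'll use them to check the tray pose.

```bash
python3 - <<'E'
from h import *
c=dict(np.load('w2.npz'))
p=[ray(c,*q,.015)[:2]*1000 for q in [(247,164),(506,139),(504,279)]]
print(np.round(p,1),np.linalg.norm(p[1]-p[0]),np.linalg.norm(p[2]-p[1]),'centre',(p[0]+p[2])/2)
E
```

```text
[[ 570.5 -348.1]
 [ 555.9 -189.3]
 [ 647.5 -179.5]] 159.44391568817807 92.16673527043554 centre [ 608.9874551  -263.78912929]
```

```bash
python3 -m handwheel '[[0,-2,45,0,0],[0,-2,85,0,0],[0,-2,98,0,0],[0,-2,102,0,0],[0,-2,102,0,0]]'
```

```text
clock: 3.85
tcp_pos: [0.6127, -0.2985, 0.0374]
orientation: [0.001, -0.001, 1.0, -0.0]
wrist_force: [0.5, 0.3, -2.8]
finger_gap: 0.0409
grip_force: 52.1
```

```bash
python3 -m handwheel '[[0,0,1.5,0,0],[0,0,3,0,0],[0,0,3,0,0]]'
```

```text
clock: 4.15
tcp_pos: [0.6129, -0.2995, 0.0346]
orientation: [0.001, -0.0, 1.0, -0.001]
wrist_force: [-0.2, -0.4, -0.2]
finger_gap: 0.0406
grip_force: 52.3
```

```bash
python3 -m handwheel '[[0,0,0,0,0.65],[0,0,0,0,0.65],[0,0,-50,0,0.65],[0,0,-100,0,0.65],[178,298,-105,0,1],[178,298,-105,0,1],[178,298,-105,0,1],[178,298,-105,0,1]]'
python3 -m handwheel '[[103,172,0,0,1],[103,172,0,0,1],[103,172,0,0,1],[103,172,0,0,1]]'
python3 - <<'E'
from h import *
print(sensors.get_state()['tcp_pos'])
c=shot('wrist','w3'); P=pts(c); z=P[...,2]
m=((z>.05)&(z<.068)&(abs(P[...,0]-.435)<.06)&(abs(P[...,1])<.06)).astype(np.uint8)
for q in cv2.findContours(m,0,1)[0]:
    if cv2.contourArea(q)>200:
        W=np.array([ray(c,a,b,.06)[:2] for a,b in q[:,0]])*1000; print(cv2.minAreaRect(W.astype(np.float32)))
c=shot('top','top2'); cv2.imwrite('pics/t2.png',cv2.resize(c['color'][140:310,150:550],None,fx=2,fy=2))
E
```

```text
clock: 4.95
tcp_pos: [0.5086, -0.1261, 0.1367]
orientation: [0.001, 0.0, 1.0, -0.0]
wrist_force: [0.7, 0.5, -0.1]
finger_gap: 0.0857
grip_force: 0.0
clock: 5.35
tcp_pos: [0.4057, 0.0455, 0.1367]
orientation: [0.001, 0.0, 1.0, 0.0]
wrist_force: [0.9, 0.9, 0.3]
finger_gap: 0.0849
grip_force: 0.0
[0.40574624 0.04548551 0.13667685]
((432.22833251953125, -5.341543197631836), (41.07391357421875, 45.55661392211914), 72.75408172607422)
```

View pics/t2.png

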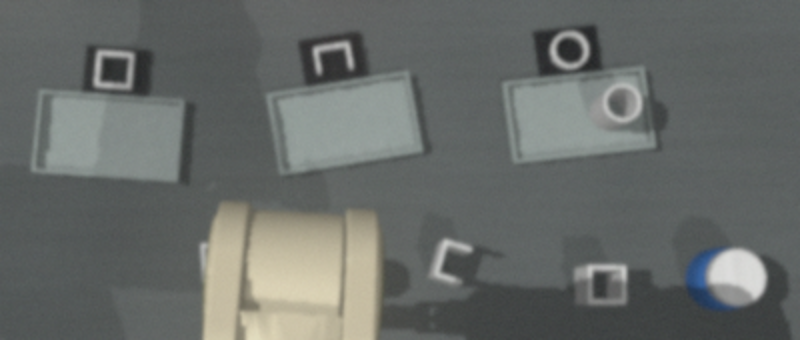

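The first tube stands upright at crop (622,103) in the round tray. I overshot the second tube, so I'll correct, descend and grip.

```bash
python3 -m handwheel '[[-28,-49,0,0,1],[-28,-49,0,0,1],[-28,-49,50,0,1],[-28,-49,95,0,1],[-28,-49,108,0,1],[-28,-49,108,0,0],[-28,-49,108,0,0],[-28,-49,108,0,0]]'
python3 -m handwheel '[[0,0,0,0,0],[0,0,-50,0,0],[0,0,-100,0,0],[0,0,-108,0,0]]'
```

```text
clock: 6.25
tcp_pos: [0.4363, -0.0052, 0.0296]
orientation: [0.001, 0.0, 1.0, -0.0]
wrist_force: [0.1, -0.6, -0.0]
finger_gap: 0.0439
grip_force: 0.0
clock: 6.65
tcp_pos: [0.4388, -0.0055, 0.1425]
orientation: [0.005, -0.0, 1.0, -0.001]
wrist_force: [1.0, -0.1, -1.8]
finger_gap: 0.0403
grip_force: 51.7
```

```bash
python3 -m handwheel '[[-171,-222,0,0,0],[-171,-222,0,0,0],[-171,-222,0,0,0],[-171,-222,0,0,0],[-171,-222,0,0,0],[-171,-222,0,0,0],[-171,-222,0,0,0],[-171,-222,0,0,0]]'
python3 -m handwheel '[[0,0,45,0,0],[0,0,85,0,0],[0,0,97,0,0],[0,0,101,0,0],[0,0,102,0,0],[0,0,102,0,0]]'
```

```text
clock: 7.45
tcp_pos: [0.6054, -0.227, 0.1354]
orientation: [-0.001, 0.0, 1.0, 0.0]
wrist_force: [-0.0, 0.1, -2.5]
finger_gap: 0.0399
grip_force: 51.6
clock: 8.05
tcp_pos: [0.6071, -0.2272, 0.0363]
orientation: [0.002, -0.0, 1.0, -0.001]
wrist_force: [0.8, 0.7, -1.4]
finger_gap: 0.0402
grip_force: 51.6
```

```bash
python3 -m handwheel '[[0,0,1.5,0,0],[0,0,1.5,0,0],[0,0,1.5,0,0.6],[0,0,1.5,0,0.6],[0,0,-50,0,0.6],[0,0,-100,0,0.6]]'
python3 -m handwheel '[[186,-44,0,0,1],[186,-44,0,0,1],[186,-44,0,0,1],[186,-44,0,0,1],[186,-44,0,0,1]]'
python3 - <<'E'
from h import *
print(sensors.get_state()['tcp_pos'])
c=shot('wrist','w4'); P=pts(c); z=P[...,2]
m=((z>.05)&(z<.068)&(abs(P[...,0]-.42)<.06)&(abs(P[...,1]+.27)<.06)).astype(np.uint8)
for q in cv2.findContours(m,0,1)[0]:
    if cv2.contourArea(q)>200:
        W=np.array([ray(c,a,b,.06)[:2] for a,b in q[:,0]])*1000; print(cv2.minAreaRect(W.astype(np.float32)))
E
```

```text
clock: 8.65
tcp_pos: [0.6042, -0.2261, 0.1319]
orientation: [-0.002, -0.0, 1.0, 0.001]
wrist_force: [0.9, -0.2, 0.1]
finger_gap: 0.0515
grip_force: 0.0
clock: 9.15
tcp_pos: [0.4151, -0.2706, 0.1327]
orientation: [-0.001, 0.002, 1.0, 0.001]
wrist_force: [0.9, -0.1, -0.7]
finger_gap: 0.0854
grip_force: 0.0
[ 0.41514588 -0.27059675  0.13270437]
((417.3966064453125, -274.68853759765625), (40.031917572021484, 43.23333740234375), 88.12506866455078)
```

View pics/w4.png

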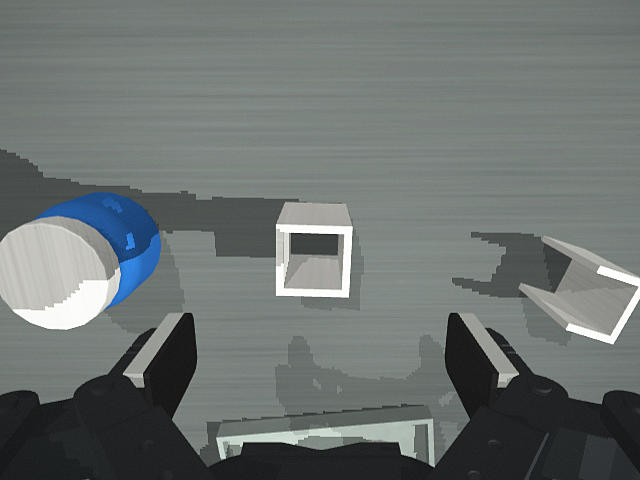

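The square shows at (313,261), the tin lid at (58,272) and the channel at (590,300), so both neighbours are clear of the fingers. Now I'll grip.

```bash
python3 -m handwheel '[[1,-3,45,0,1],[1,-3,90,0,1],[1,-3,107,0,1],[1,-3,107,0,1],[1,-3,107,0,0],[1,-3,107,0,0],[1,-3,107,0,0],[1,-3,107,0,0]]'
python3 -m handwheel '[[0,0,0,0,0],[0,0,-50,0,0],[0,0,-100,0,0],[0,0,-110,0,0],[0,0,-110,0,0]]'
```

```text
clock: 10.0
tcp_pos: [0.4202, -0.2748, 0.0274]
orientation: [0.001, -0.0, 1.0, -0.001]
wrist_force: [-0.2, 0.5, 6.1]
finger_gap: 0.0396
grip_force: 50.2
clock: 10.5
tcp_pos: [0.4202, -0.2751, 0.1382]
orientation: [0.002, -0.0, 1.0, -0.002]
wrist_force: [-0.1, -0.7, -1.9]
finger_gap: 0.0394
grip_force: 51.2
```

```bash
python3 -m handwheel '[[-178,569,0,0,0],[-178,569,0,0,0],[-178,569,0,0,0],[-178,569,0,0,0],[-178,569,0,0,0],[-178,569,0,0,0],[-178,569,0,0,0],[-178,569,0,0,0]]'
python3 -m handwheel '[[-58,187,0,0,0],[-58,187,0,0,0],[-58,187,0,0,0],[-58,187,0,0,0],[-58,187,0,0,0],[-58,187,0,0,0]]'
python3 - <<'E'
from h import *
print(sensors.get_state()['tcp_pos'])
c=shot('wrist','w5');np.savez('w5.npz',**c)
E
```

```text
clock: 11.3
tcp_pos: [0.5369, 0.11, 0.1333]
orientation: [-0.002, -0.0, 1.0, -0.0]
wrist_force: [1.5, -1.6, -1.1]
finger_gap: 0.0394
grip_force: 51.1
clock: 11.9
tcp_pos: [0.5944, 0.2956, 0.1323]
orientation: [-0.002, -0.001, 1.0, -0.001]
wrist_force: [-0.8, -1.0, -2.0]
finger_gap: 0.0394
grip_force: 51.2
[0.59442713 0.29559609 0.13232991]
```

View pics/w5.png

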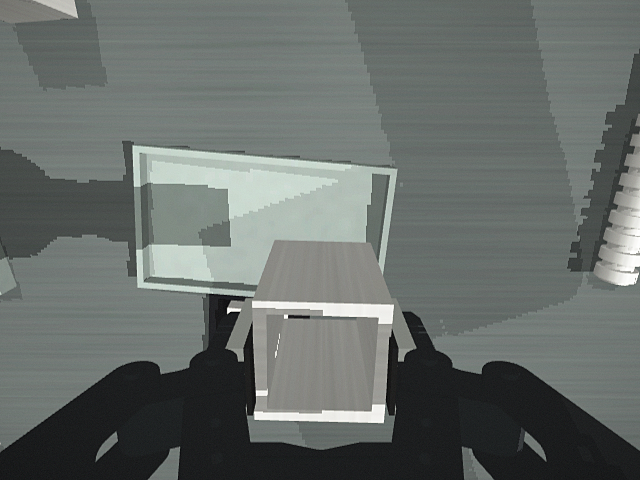

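The tray corners are at (134,146), (397,170) and (138,290), and the hammer coil at (625,220) is well clear.

```bash
python3 - <<'E'
from h import *
c=dict(np.load('w5.npz'))
p=[ray(c,*q,.015)[:2]*1000 for q in [(133,145),(398,169),(137,291)]]
print(np.round(p,1),np.linalg.norm(p[1]-p[0]),np.linalg.norm(p[2]-p[0]),'centre',(p[1]+p[2])/2)
print(ray(c,600,230,.02))
E
python3 -m handwheel '[[0,0,45,0,0],[0,0,85,0,0],[0,0,97,0,0],[0,0,101,0,0],[0,0,102,0,0],[0,0,102,0,0]]'
```

```text
[[539.8 182.1]
 [553.5 342.3]
 [634.7 173.2]] 160.82607764323964 95.37642530435839 centre [594.1441991  257.76362474]
[0.5902389  0.46922126 0.02      ]
clock: 12.55
tcp_pos: [0.5976, 0.2951, 0.0359]
orientation: [0.002, 0.0, 1.0, 0.001]
wrist_force: [0.1, -0.3, -2.1]
finger_gap: 0.0395
grip_force: 51.2
```

```bash
python3 -m handwheel '[[0,0,1.5,0,0],[0,0,2.5,0,0],[0,0,2.5,0,0]]'
```

```text
clock: 12.85
tcp_pos: [0.5964, 0.2952, 0.0319]
orientation: [0.001, -0.0, 1.0, 0.0]
wrist_force: [-0.3, -0.2, -1.4]
finger_gap: 0.04
grip_force: 51.2
```

```bash
python3 -m handwheel '[[0,0,1,0,0],[0,0,1,0,0],[0,0,1,0,0.6],[0,0,1,0,0.6],[0,0,-50,0,0.6],[0,0,-100,0,0.6]]'
python3 -m handwheel '[[146,-162,0,-0.066,1],[146,-162,0,-0.066,1],[146,-162,0,-0.066,1],[146,-162,0,-0.066,1],[146,-162,0,-0.066,1],[146,-162,0,-0.066,1]]'
python3 - <<'E'
from h import *
print(sensors.get_state()['tcp_pos'])
c=shot('wrist','w6'); P=pts(c); z=P[...,2]
m=((z>.05)&(z<.068)&(abs(P[...,0]-.45)<.06)&(abs(P[...,1]-.134)<.06)).astype(np.uint8)
for q in cv2.findContours(m,0,1)[0]:
    if cv2.contourArea(q)>200:
        W=np.array([ray(c,a,b,.06)[:2] for a,b in q[:,0]])*1000; print(cv2.minAreaRect(W.astype(np.float32)))
E
```

```text
clock: 13.45
tcp_pos: [0.5944, 0.2944, 0.1289]
orientation: [-0.002, -0.0, 1.0, -0.001]
wrist_force: [0.7, 0.4, -0.4]
finger_gap: 0.0511
grip_force: 0.0
clock: 14.05
tcp_pos: [0.448, 0.1315, 0.1303]
orientation: [-0.001, -0.032, 0.999, -0.0]
wrist_force: [1.0, 0.2, 0.4]
finger_gap: 0.0854
grip_force: 0.0
[0.44797836 0.13145637 0.13026474]
((448.5050354003906, 131.41537475585938), (43.260135650634766, 40.26993942260742), 4.135179042816162)
```

View pics/w6.png

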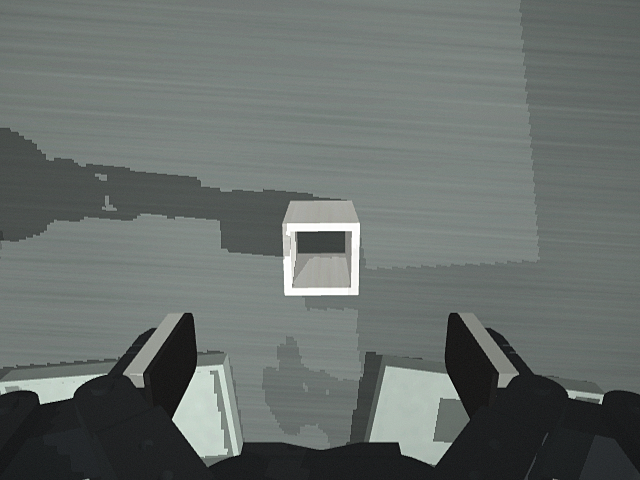

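The second square shows at (321,259), centred and squared to the fingers.

```bash
python3 -m handwheel '[[0,0,45,0,1],[0,0,90,0,1],[0,0,106,0,1],[0,0,106,0,1],[0,0,106,0,0],[0,0,106,0,0],[0,0,106,0,0],[0,0,106,0,0]]'
python3 -m handwheel '[[0,0,0,0,0],[0,0,-50,0,0],[0,0,-100,0,0],[0,0,-110,0,0],[0,0,-110,0,0]]'
```

```text
clock: 14.9
tcp_pos: [0.4518, 0.1332, 0.0257]
orientation: [0.002, -0.033, 0.999, 0.0]
wrist_force: [1.1, -0.4, 4.8]
finger_gap: 0.0392
grip_force: 51.1
clock: 15.4
tcp_pos: [0.4517, 0.1332, 0.1362]
orientation: [0.002, -0.033, 0.999, 0.0]
wrist_force: [-0.7, 0.8, -3.1]
finger_gap: 0.0398
grip_force: 52.4
```

```bash
python3 -m handwheel '[[-146,77,0,0.066,0],[-146,77,0,0.066,0],[-146,77,0,0.066,0],[-146,77,0,0.066,0],[-146,77,0,0.066,0]]'
python3 -m handwheel '[[0,0,45,0,0],[0,0,85,0,0],[0,0,97,0,0],[0,0,102,0,0],[0,0,104,0,0],[0,0,104,0,0]]'
```

```text
clock: 15.9
tcp_pos: [0.591, 0.2203, 0.1302]
orientation: [-0.002, -0.001, 1.0, -0.0]
wrist_force: [-0.1, 0.8, -2.0]
finger_gap: 0.0393
grip_force: 52.1
clock: 16.5
tcp_pos: [0.5918, 0.2196, 0.0317]
orientation: [0.001, 0.0, 1.0, 0.0]
wrist_force: [1.0, -0.3, -2.2]
finger_gap: 0.0388
grip_force: 52.3
```

```bash
python3 -m handwheel '[[0,0,1.2,0,0],[0,0,1.2,0,0],[0,0,1.2,0,0.6],[0,0,1.2,0,0.6],[0,0,-50,0,0.6],[0,0,-100,0,0.6],[0,0,-100,0,0.6]]'
python3 -m handwheel '[[145,-329,0,0,1],[145,-329,0,0,1],[145,-329,0,-0.2,1],[145,-329,0,-0.4,1],[145,-329,0,-0.5,1],[145,-329,0,-0.7,1],[145,-329,0,-0.8,1],[145,-329,0,-0.9,1]]'
python3 - <<'E'
from h import *
s=sensors.get_state(); q=s['orientation']; print(s['tcp_pos'],s['joint_pos'],'theta',np.degrees(np.arctan2(q[2]**2-q[1]**2,2*q[1]*q[2])))
E
```

```text
clock: 17.2
tcp_pos: [0.5955, 0.2207, 0.1386]
orientation: [0.007, -0.0, 1.0, 0.002]
wrist_force: [0.8, -0.1, 0.6]
finger_gap: 0.0516
grip_force: 0.0
clock: 18.0
tcp_pos: [0.4454, -0.1107, 0.1305]
orientation: [0.0, -0.4, 0.916, -0.001]
wrist_force: [0.9, 0.3, 0.4]
finger_gap: 0.0854
grip_force: 0.0
[ 0.44542791 -0.11069527  0.130549  ] [-4.18634457e-01  1.48682097e-01 -4.22816260e-01  9.97814798e-01
 -2.12667520e-04 -1.24243250e+00] theta 137.20014201782197
```

```bash
python3 -m handwheel '[[0,0,0,-0.15,1],[0,0,0,-0.3,1],[0,0,0,-0.419,1],[0,0,0,-0.419,1]]'
python3 - <<'E'
from h import *
s=sensors.get_state(); q=s['orientation']; print(s['tcp_pos'],'theta',np.degrees(np.arctan2(q[2]**2-q[1]**2,2*q[1]*q[2])))
c=shot('wrist','w7'); P=pts(c); z=P[...,2]
m=((z>.05)&(z<.068)&(abs(P[...,0]-.446)<.06)&(abs(P[...,1]+.108)<.06)).astype(np.uint8)
for q in cv2.findContours(m,0,1)[0]:
    if cv2.contourArea(q)>200:
        W=np.array([ray(c,a,b,.06)[:2] for a,b in q[:,0]])*1000; print(cv2.minAreaRect(W.astype(np.float32)))
E
```

```text
clock: 18.4
tcp_pos: [0.4463, -0.109, 0.1304]
orientation: [0.0, -0.58, 0.814, -0.0]
wrist_force: [0.1, 0.4, -0.4]
finger_gap: 0.0852
grip_force: 0.0
[ 0.44633787 -0.10902049  0.13041051] theta 160.93008530508624
((444.6101989746094, -113.46063232421875), (32.71453094482422, 40.47393798828125), 70.98905181884766)
```

View pics/w7.png

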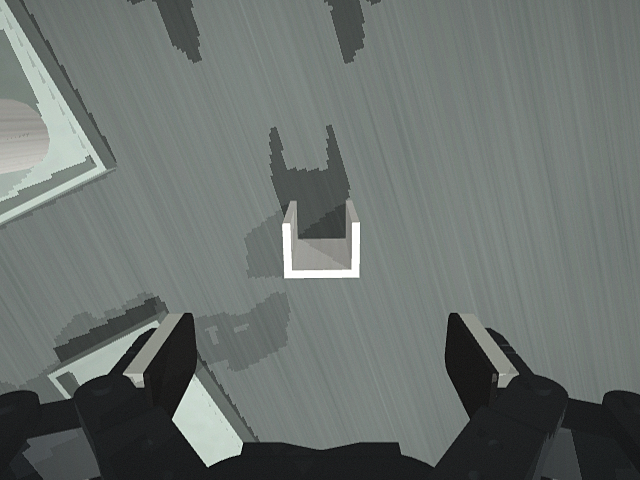

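The channel shows at (321,240), aligned with its flanges between the pads. I'll grip it.

```bash
python3 -m handwheel '[[0,0,45,0,1],[0,0,90,0,1],[0,0,106,0,1],[0,0,106,0,1],[0,0,106,0,0],[0,0,106,0,0],[0,0,106,0,0],[0,0,106,0,0]]' 40
python3 -m handwheel '[[0,0,0,0,0],[0,0,-50,0,0],[0,0,-100,0,0],[0,0,-110,0,0],[0,0,-110,0,0]]'
```

```text
clock: 19.25
tcp_pos: [0.4474, -0.1092, 0.0257]
orientation: [0.001, -0.58, 0.814, -0.001]
wrist_force: [-1.2, -0.6, 7.0]
finger_gap: 0.0395
grip_force: 40.5
clock: 19.75
tcp_pos: [0.4479, -0.1095, 0.1364]
orientation: [0.001, -0.58, 0.814, -0.002]
wrist_force: [0.3, -0.3, -3.5]
finger_gap: 0.0395
grip_force: 42.3
```

```bash
python3 -m handwheel '[[-152,-116,0,0,0],[-152,-116,0,0,0],[-152,-116,0,0,0],[-152,-116,0,0,0],[-152,-116,0,0,0],[-152,-116,0,0,0]]'
python3 -m handwheel '[[0,0,45,0,0],[0,0,85,0,0],[0,0,97,0,0],[0,0,102,0,0],[0,0,104,0,0],[0,0,104,0,0]]'
```

```text
clock: 20.35
tcp_pos: [0.6042, -0.002, 0.1309]
orientation: [-0.002, -0.581, 0.814, 0.002]
wrist_force: [-0.2, -0.6, -2.3]
finger_gap: 0.0394
grip_force: 42.3
clock: 20.95
tcp_pos: [0.6066, -0.0034, 0.0318]
orientation: [0.001, -0.58, 0.815, -0.001]
wrist_force: [0.2, 0.0, -2.4]
finger_gap: 0.0396
grip_force: 42.1
```

Next I'll lower the last millimetre, release and rise, then back off to check.

```bash
python3 -m handwheel '[[0,0,1.2,0,0],[0,0,1.2,0,0],[0,0,1.2,0,0.65],[0,0,1.2,0,0.65],[0,0,1.2,0,0.65],[0,0,-50,0,0.65],[0,0,-100,0,0.65],[0,0,-130,0,0.65]]'
python3 -m handwheel '[[80,180,-30,0,0.65],[80,180,-30,0,0.65],[80,180,-30,0,0.65],[80,180,-30,0,0.65],[80,180,-30,0,0.65],[80,180,-30,0,0.65]]'
python3 - <<'E'
from h import *
c=shot('top','top3'); cv2.imwrite('pics/t3.png',cv2.resize(c['color'][140:310,80:560],None,fx=1.66,fy=1.66))
E
```

```text
clock: 21.75
tcp_pos: [0.6067, -0.0031, 0.1641]
orientation: [0.002, -0.58, 0.814, -0.001]
wrist_force: [1.3, -0.4, -1.0]
finger_gap: 0.0553
grip_force: 0.0
clock: 22.35
tcp_pos: [0.4089, -0.0199, 0.1911]
orientation: [0.001, -0.58, 0.815, -0.001]
wrist_force: [0.3, -0.2, 0.5]
finger_gap: 0.0556
grip_force: 0.0
```

View pics/t3.png

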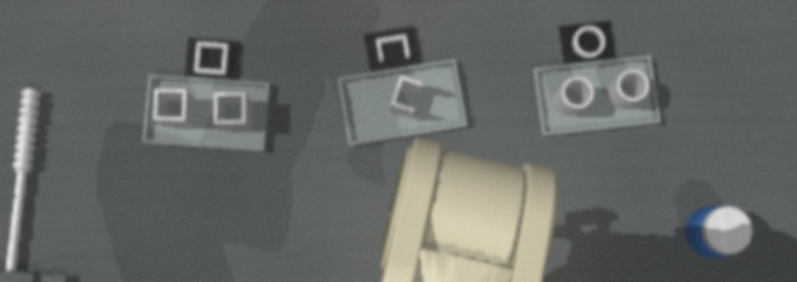

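All five stand in the right trays: squares (170,105) and (230,107), channel (410,95), rounds (577,92) and (632,85). The hammer and tin are unmoved. I'll confirm the top heights, then hand in.

```bash
python3 - <<'E'
from h import *
c=imaging.read_camera('top'); P=pts(c); z=P[...,2]
m=((z>.055)&(z<.085)&(P[...,0]>.54)&(P[...,0]<.66)&(abs(P[...,1])<.35)).astype(np.uint8)
n,l,s,ce=cv2.connectedComponentsWithStats(m); ok=0
for i in range(1,n):
    if s[i,4]>40: h=np.median(z[l==i]); ok+=abs(h-.064)<.004; print(ce[i],s[i,4],round(float(h),4))
if ok==5: print(workorder.hand_in())
E
```

```text
[460.62676056 191.38732394] 142 0.0627
[322.91262136 195.86407767] 103 0.0637
[427.4469697  195.81060606] 132 0.0623
[182.25280899 202.64606742] 178 0.0638
[217.75       204.91463415] 164 0.064
the job is handed in; nothing more can be done
None
```

All five offcuts stand upright and released in their matching trays (top heights 62–64 mm, as expected), the hammer and tin look unmoved in the last overhead picture, and the job was handed in after about 22 s of robot time.

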